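Dip the stove's fuel tank and show the rod

TASK

Take the dip rod by its wooden handle from its rest, slide it gently down the tank's slanting brass filler neck until its collar stops against the mouth, then draw it right out again. Present it for reading: hold the rod level and still with its tip over the middle of the white card, well clear above it, touching nothing, and finish while still holding it there. Leave the mug, tin, filler cap and spanner where they are.

Things in the scene. Friction and masses are not known exactly. Their poses are not given: they have to be found in the camera images.
- rod: Loose dip rod, 0.12 kg, level in its rest. Origin: middle of the wooden handle (80 long, 20 wide along y, 22 mm high), 55 mm above the bench; x runs to the tip, z up. Grip it there from above, across y. Brass ferrule d 18 to x = 48, collar d 34 from x = 48 to 56, steel shaft d 9 with dark rings to the tip at x = 156, tapering over the last 8 mm. Balances within 25 mm of the origin.
- rod_tip (a point): The tip of the dip rod, on its axis, 156 mm from the handle's middle.
- rod_collar (a point): Centre of the collar's face that looks to the tip, 56 mm from the handle's middle; 100 mm of shaft lies between it and the tip.
- rest: Fixed olive rest carrying the rod, aligned with it, origin on the bench under the handle's middle. Base plate 190 x 60 x 12 mm; two supports 12 mm thick, 34 mm wide, open upward: at x = -33 mm (cheeks to z = 54 mm, handle) and x = +115 mm (cheeks to z = 62 mm, shaft). Beside the handle's middle it is free down to the plate.
- tank: Fixed tank: grey lying cylinder 240 mm long (along y), 100 mm in diameter, in an olive cradle; origin on the bench under its middle, axis 72 mm and top 122 mm above the bench. A shut brass valve sticks out 44 mm from its +y end; the filler neck rises from the middle of its +x side.
- neck: Brass filler neck fixed on the tank. Origin: centre of its mouth (flat end face), 120 mm above the bench, 82 mm from the tank's origin along the tank's x. z runs outward along the tube, 30 degrees up from level; y is level. Outer diameter 42 mm, straight bore 18 mm, free for the rod's whole 100 mm.
- card: Fixed white reading card in a grey frame, flat on the bench, 120 x 120 mm, 5 mm thick, origin at the centre of its underside.
- mug: Red mug, 80 mm in diameter, 90 mm high, near the far edge; origin under its centre. Leave alone.
- tin: Open dark steel tin 100 x 75 x 40 mm with nuts, origin under its centre. Leave alone.
- cap: Brass filler cap, 40 mm in diameter, 26 mm high, lying on the bench beyond the neck; origin under its centre. Leave alone.
- spanner: Steel spanner 140 mm long, lying flat. Leave alone.
There are look-alikes about, which are no part of the job. Leave any orange look-alike of the rest alone. What is shaped like the rod but pink is not meant.

How it is judged (in metres and radians):
On the way, in this order (a step that is already met when the one before it is completed fails the run):
1. the rod is in the filler neck with its collar stopped against the mouth (z of rod_collar in the frame of neck below 0.004 m and distance between rod_collar and neck below 0.008 m and z of rod_tip in the frame of neck below -0.09 m and angle between the x axis of rod and the z axis of neck, either way round below 0.12 rad and contact force between rod and neck above 0.3 N), for 0.1 s.
2. the rod is drawn right out of the neck in the fingers (z of rod_tip in the frame of neck above 0.004 m and contact force between rod and the fingers above 0.5 N), for 0.1 s.
At the end, for the whole second after the job is handed in: The rod is held in the fingers, still (under 30 mm/s) and level within about 10 degrees, its tip above the card within 50 mm of the card's centre seen from above and 60 to 400 mm above the bench, touching neither tank, rest nor card (horizontal distance between rod_tip and card below 0.05 m and height (world z) of rod_tip between 0.06 and 0.4 m and angle between rod's own x axis and vertical between 1.4 and 1.74 rad and contact force between rod and the fingers above 0.5 N and contact force between rod and tank below 0.1 N and contact force between rod and rest below 0.1 N and contact force between rod and card below 0.1 N and linear speed of rod below 0.03 m/s); the arm keeps its last pose, push and grip.
It fails at once if the rod is rammed against the neck or tank with more than 40 N (contact force between rod and tank above 40 N).
It fails at once if the mug, tin, cap or spanner is moved by more than 30 mm (distance of any of mug, tin, cap, spanner from where it was at the start of the episode above 0.03 m).
It also fails if it takes over 54 s, if anything falls off the work surface, if the arm or the gripper's body presses on something with over 40 N, if the wrist force passes 120 N, or if a joint passes its speed limit or range.

ROBOT

A 6-joint arm with a two-finger parallel gripper is mounted at the origin on the work surface. World frame = base frame: x ahead of the robot, y to its left, z up, the work surface at z = 0. Lengths are in mm, angles in degrees, forces in N, time in s.
With the tool pointing down it reaches from about 300 to 850 mm from the base axis. Payload 4.2 kg.
Tool frame: the origin (TCP) lies midway between the tips of the shut fingers; the grasp point (between the pads) lies 19 mm behind it (env.tcp_to_grasp is the distance from the TCP to the grasp point, in mm); z points along the fingers, x is the direction in which the jaws open and shut, and the axes are right-handed (so a half turn about z gives the same grasp; the last joint's range is limited). The gripper opens to 91 mm and grips with 3 to 60 N. Pads are 32 mm wide; open, the fingers measure 118 mm over their backs; the gripper's body (76 mm by 178 mm) begins 60 mm behind the grasp point.
Start: joints at [76.089, 18.312, 89.639, -0, 72.044, -1.146], TCP at [127.054, 560.803, 213.976] pointing down, gripper open.
Joint ranges: [-177.97, 177.97], [-48.28, 115.42], [12.27, 149.76], [-77.06, 257.06], [2.81, 150.46], [-146.56, 146.56]. Speed limits (degrees/s): [147.25, 147.25, 180, 180, 180, 180].

INTERFACE

Orientations are given as [roll, pitch, yaw] about the fixed x, y, z axes, in that order (R = Rz(yaw) Ry(pitch) Rx(roll)).
In Python, from workcell import env gives the robot as it stands.
- The arm moves only by the tool drive_tool, never from a script. Its argument "motion" is a list of rows, each a list of 2 entries, a list of its own where there are three numbers: the shift along the world's x, y, z in m, then the turn, a rotation vector about the world's x, y, z in rad. In form: [[[dx, dy, dz], [wx, wy, wz]], ...]. A call has exactly 10 rows; each row shifts and turns the commanded pose from where the row before left it; what a row does not reach is not made up. A row lasts 1/12 s, in which the tool goes at most 41.7 mm and 7.16 degrees, less where a joint would pass 70% of its speed; a pose out of reach is approached as far as the arm can. A call is refused whole if a number of a shift passes 0.0417 or a number of a turn 0.125, either way. A call with a gripper value outside its range is refused whole. "claw" is the opening, from 0 (shut) to 1 (fully open), set as the call begins (left out, the last holds). The fingers move at their own pace and stop on an object; "force" is the grip in N (left out, the last holds). Time passes only in rows, so rows that do not move let the fingers close, or fill a call up. It gives the time, the measured TCP pose, the force and the opening at its end, in the units of the state.
- env.state(): the state, without advancing time (a new reading comes with each control period).
- env.grab_frame(name): name is "scene" or "top" or "wrist"; returns the picture (384x512x3 uint8, red, green, blue); there is no depth.
- env.camera_params(name): a dict with "fov_y" (degrees; the focal length in pixels is half the picture's height over the tangent of half this angle, whatever the lens; pixels are square), "cx", "cy" (the principal point, pixels), "k1" (the pictures are not rectified: a ray, as slopes to the right and down, at radius r is drawn at 1 + k1 r^2 times it, then the intrinsics apply), "pose" (4x4, takes a point from camera to world coordinates). Camera axes: x right, y down, z forward; pixel columns grow to the right and rows downward; lengths in mm; the calibration is good to about 2 mm. A picture is of the moment at which its call begins: read the wrist's pose just before it. camera_params takes no time and is no camera call; for the wrist camera it gives the pose at the moment of the call.
- env.job_done(): hands the job in, once; it reports no verdict.
The state is a dict: "time_s": time; "qpos": joint angles; "qvel": joint speeds; "effort": joint torques, N m; "ee_pos": TCP position; "ee_rot": TCP orientation; "force": force on the tool from outside, world axes, zero at the start; "torque": the same for the moment, N m; "gripper_width": finger opening in mm.
Only numpy, scipy, OpenCV 4.12 (cv2) and the standard library are available. Lean on these libraries where they do the work, as an engineer would, in place of code of your own. Each camera call takes 0.05 s, during which the arm holds its last target.

## Working session

There is one attempt and no reset: what is moved stays moved. The work goes in short steps, Python scripts to look and compute and a tool call to move; the robot and the scene stay as the last step left them, time stands still between calls to the robot, and variables do not carry over. Pictures are saved under pics/ and viewed, and the job is handed in when it is done.

Besides the shell and the picture viewer there is one more tool, called after "Emit:" as name(argument=value, ...) on one line, values as JSON. drive_tool: Moves the arm, as the interface text tells. Its arguments: {"type":"object","properties":{"motion":{"type":"array","items":{"type":"array"}},"claw":{"type":"number"},"force":{"type":"number"}},"required":["motion"]}

```bash
ls; mkdir -p pics
python3 - <<'E'
from workcell import env
import cv2
print(env.state())
for n in ("scene","top","wrist"):
    p=env.camera_params(n); print(n,{k:(v if k!='pose' else [[round(float(a),4) for a in r] for r in v]) for k,v in p.items()})
    cv2.imwrite(f"pics/{n}0.png",env.grab_frame(n)[:,:,::-1])
E
```

```text
pics
{'time_s': 0.0, 'qpos': array([ 7.60893689e+01,  1.83505075e+01,  8.97048153e+01, -1.52419905e-04,
        7.20440722e+01, -1.14729904e+00]), 'qvel': array([-0.00472585, -0.02584512,  0.13759062, -0.01365669, -0.0194893 ,
        0.0107342 ]), 'effort': array([-4.44560046e-04, -4.12471139e+01, -2.31980360e+01,  7.26084178e-02,
        4.57628758e-02, -1.62948372e-04]), 'ee_pos': array([126.92595939, 560.30800065, 213.14242459]), 'ee_rot': array([-1.79998155e+02,  9.93779658e-02,  7.72367166e+01]), 'force': array([-0.11069158, -0.92662709,  0.21474113]), 'torque': array([0.04050554, 0.0681471 , 0.05948403]), 'gripper_width': 91.14962384224378}
scene {'fov_y': 42.51752544698863, 'cx': 257.9638692285956, 'cy': 192.02840136612863, 'k1': -0.09226437739094005, 'pose': [[0.4392, 0.5776, -0.6881, 1440.3077], [0.8983, -0.2953, 0.3254, -366.9911], [-0.0152, -0.761, -0.6485, 960.0101], [0.0, 0.0, 0.0, 1.0]]}
top {'fov_y': 45.18410092890227, 'cx': 259.7402657564988, 'cy': 192.90656915441446, 'k1': -0.11661632641638656, 'pose': [[-0.0136, -0.9844, 0.1755, 225.7548], [-0.9999, 0.0142, 0.0022, 62.7881], [-0.0047, -0.1754, -0.9845, 1649.9895], [0.0, 0.0, 0.0, 1.0]]}
wrist {'fov_y': 65.0439322524514, 'cx': 259.33407282332297, 'cy': 188.2417246571812, 'k1': -0.023884544907245685, 'pose': [[0.2201, 0.9465, 0.2361, 62.3482], [0.9755, -0.2131, -0.0553, 576.1336], [-0.002, 0.2425, -0.9702, 384.5382], [0.0, 0.0, 0.0, 1.0]]}
```

View pics/scene0.png

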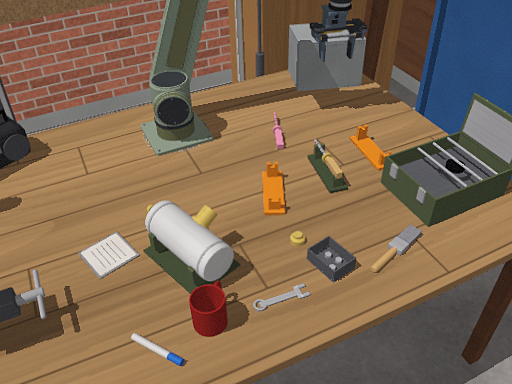

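View pics/top0.png

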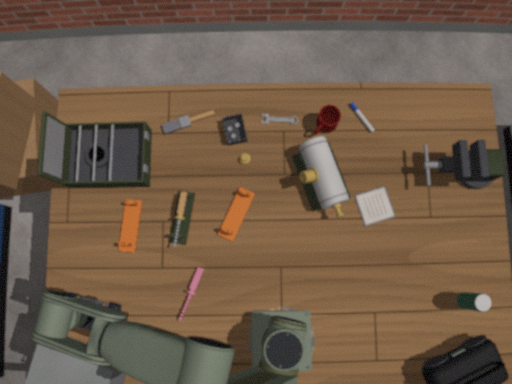

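View pics/wrist0.png

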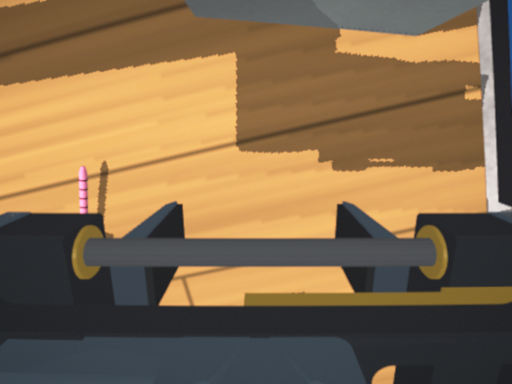

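The scene view shows the rod in the olive rest at about (328,165), the tank at (190,240), its neck at (207,215) and the card at (109,254). In the top view the rod is at about (181,218), the tank at (323,175), the neck at (308,176) and the card at (375,206). I'll zoom in next.

```bash
cat > h.py <<'E'
import numpy as np, cv2
from workcell import env
def K(p):
    f=192/np.tan(np.radians(p['fov_y']/2)); return f
def proj(p,P):
    P=np.atleast_2d(P).astype(float); T=np.linalg.inv(np.array(p['pose']))
    c=P@T[:3,:3].T+T[:3,3]; s=c[:,:2]/c[:,2:]; r2=(s**2).sum(1,keepdims=True)
    return s*(1+p['k1']*r2)*K(p)+[p['cx'],p['cy']]
def ray(p,uv):
    d=(np.array(uv,float)-[p['cx'],p['cy']])/K(p); s=d.copy()
    for _ in range(30): s=d/(1+p['k1']*(s@s))
    T=np.array(p['pose']); return T[:3,3],T[:3,:3]@np.array([s[0],s[1],1])
def atz(p,uv,z):
    o,d=ray(p,uv); return o+d*(z-o[2])/d[2]
def tri(p1,u1,p2,u2):
    A=[];b=[]
    for p,u in((p1,u1),(p2,u2)):
        o,d=ray(p,u); d/=np.linalg.norm(d); M=np.eye(3)-np.outer(d,d); A.append(M); b.append(M@o)
    return np.linalg.lstsq(np.vstack(A),np.hstack(b),rcond=None)[0]
def crop(src,dst,x0,y0,x1,y1,k):
    im=cv2.imread(src)[y0:y1,x0:x1]; cv2.imwrite(dst,cv2.resize(im,None,fx=k,fy=k,interpolation=cv2.INTER_CUBIC))
E
python3 - <<'E'
from h import *
crop('pics/top0.png','pics/ta.png',150,175,215,260,7)
crop('pics/top0.png','pics/tb.png',285,125,400,235,5)
crop('pics/scene0.png','pics/sa.png',295,130,365,200,8)
crop('pics/scene0.png','pics/sb.png',70,180,250,300,4)
E
```

```text
(no output)
```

View pics/ta.png

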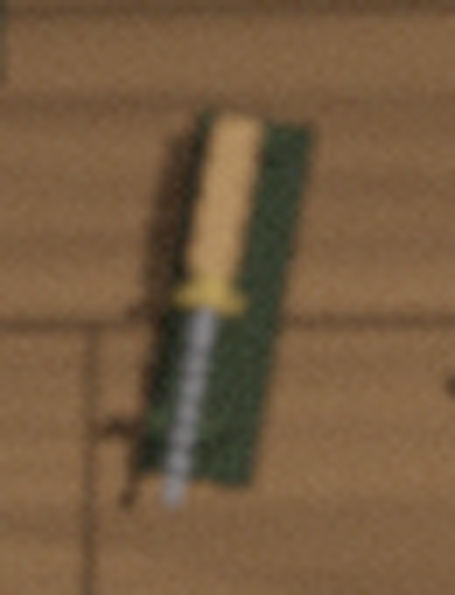

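View pics/tb.png

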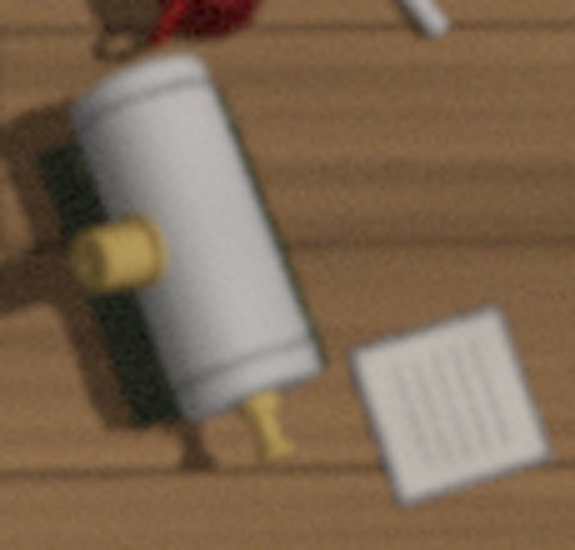

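View pics/sa.png

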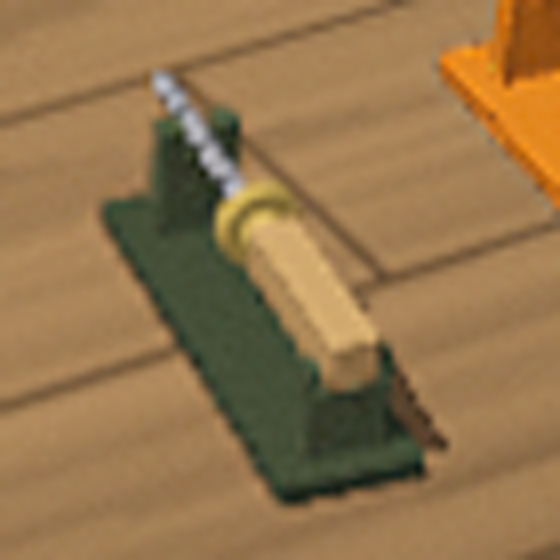

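View pics/sb.png

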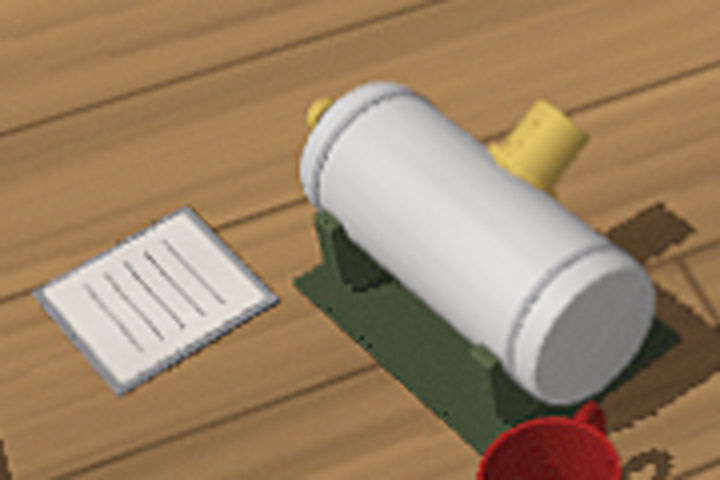

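```bash
cat > fit.py <<'E'
from h import *
from scipy.optimize import least_squares
T=env.camera_params('top');S=env.camera_params('scene')
def c(X,Y,k,x0,y0): return [(X+.5)/k-.5+x0,(Y+.5)/k-.5+y0]
obs=[(T,c(237,116,7,150,175),(-40,0,66)),(T,c(172,505,7,150,175),(156,0,55)),(T,c(210,295,7,150,175),(52,0,72)),
(S,c(158,73,8,295,130),(156,0,55)),(S,c(328,358,8,295,130),(-40,-10,66)),(S,c(377,335,8,295,130),(-40,10,66))]
def W(q,P):
    a=q[2];return np.array([q[0]+P[0]*np.cos(a)-P[1]*np.sin(a),q[1]+P[0]*np.sin(a)+P[1]*np.cos(a),P[2]])
f=lambda q,o=obs:np.concatenate([proj(p,W(q,P))[0]-u for p,u,P in o])
r=least_squares(f,[500,300,3.0]);print('rod',r.x[:2],np.degrees(r.x[2]));print(r.fun.round(1))
# card corners z=5, crop tb / sb
cc=[c(X,Y,5,285,125) for X,Y in((350,352),(498,307),(550,458),(404,505))]
P=np.array([atz(T,u,5) for u in cc]);print('cardT',P.round(0).tolist(),P.mean(0))
cs=[c(X,Y,4,70,180) for X,Y in((35,292),(188,208),(279,298),(121,393))]
P=np.array([atz(S,u,5) for u in cs]);print('cardS',P.round(0).tolist(),P.mean(0))
# tank
obs2=[(T,c(88,258,5,285,125),(82,0,120)),(T,c(278,458,5,285,125),(0,164,72))]
# end rims, top line z=122
obs2+=[(T,c(142,72,5,285,125),(0,-120,122)),(S,c(588,292,4,70,180),(0,-120,72))]
r=least_squares(lambda q:f(q,obs2),[500,0,2.0]);print('tank',r.x[:2],np.degrees(r.x[2]));print(r.fun.round(1))
print('neck',W(r.x,(82,0,120)))
E
python3 fit.py
```

```text
rod [479.54501256 338.17924296] 170.26449858038993
[ 0.6 -0.2  0.2 -0.2 -0.7 -0.2 -0.2  0.4  6.3 -2.7 -6.2  1.4]
cardT [[506.0, -278.0, 5.0], [538.0, -389.0, 5.0], [426.0, -421.0, 5.0], [394.0, -312.0, 5.0]] [ 466.15865121 -349.91779625    5.        ]
cardS [[433.0, -422.0, 5.0], [401.0, -310.0, 5.0], [511.0, -276.0, 5.0], [545.0, -389.0, 5.0]] [ 472.50544581 -349.36290364    5.        ]
tank [ 566.87516461 -155.87402621] 109.68519034000253
[ 0.2  4.2  0.3  2.5 -1.2  1.2  1.9  7.1]
neck [539.25330895 -78.66629934 120.        ]
```

```bash
sed -i 's/(-40,-10,66)/(-40,99,66)/;s/(-40,10,66)/(-40,-10,66)/;s/(-40,99,66)/(-40,10,66)/' fit.py
cat >> fit.py <<'E'
print(atz(T,c(88,258,5,285,125),120), atz(T,c(278,458,5,285,125),72))
E
python3 fit.py
```

```text
rod [479.59182581 338.07865616] 170.1761797898019
[ 0.7 -0.2  0.2 -0.2 -0.7 -0.3 -0.2  0.4 -0.1 -1.5  0.1  0.2]
cardT [[506.0, -278.0, 5.0], [538.0, -389.0, 5.0], [426.0, -421.0, 5.0], [394.0, -312.0, 5.0]] [ 466.15865121 -349.91779625    5.        ]
cardS [[433.0, -422.0, 5.0], [401.0, -310.0, 5.0], [511.0, -276.0, 5.0], [545.0, -389.0, 5.0]] [ 472.50544581 -349.36290364    5.        ]
tank [ 566.87516461 -155.87402621] 109.68519034000253
[ 0.2  4.2  0.3  2.5 -1.2  1.2  1.9  7.1]
neck [539.25330895 -78.66629934 120.        ]
[553.95075084 -78.59276653 120.        ] [ 421.31974755 -210.38190062   72.        ]
```

Emit:
drive_tool(motion=[[[0.012,-0.0074,0],[0,0,-0.103]],[[0.012,-0.0074,0],[0,0,-0.103]],[[0.012,-0.0074,0],[0,0,-0.103]],[[0.012,-0.0074,0],[0,0,-0.103]],[[0.012,-0.0074,0],[0,0,-0.103]],[[0.012,-0.0074,0],[0,0,-0.103]],[[0.012,-0.0074,0],[0,0,-0.103]],[[0.012,-0.0074,0],[0,0,-0.103]],[[0.012,-0.0074,0],[0,0,-0.103]],[[0.012,-0.0074,0],[0,0,-0.103]]], claw=1)

```text
time_s: 0.98
ee_pos: [247.5, 486.2, 213.7]
ee_rot: [180.0, 0.0, 17.9]
force: [0.8, -0.5, -0.1]
gripper_width: 91.5
```

Emit:
drive_tool(motion=[[[0.012,-0.0074,0],[0,0,-0.103]],[[0.012,-0.0074,0],[0,0,-0.103]],[[0.012,-0.0074,0],[0,0,-0.103]],[[0.012,-0.0074,0],[0,0,-0.103]],[[0.012,-0.0074,0],[0,0,-0.103]],[[0.012,-0.0074,0],[0,0,-0.103]],[[0.012,-0.0074,0],[0,0,-0.103]],[[0.012,-0.0074,0],[0,0,-0.103]],[[0.012,-0.0074,0],[0,0,-0.103]],[[0.012,-0.0074,0],[0,0,-0.103]]])

```text
time_s: 1.82
ee_pos: [367.5, 412.2, 213.7]
ee_rot: [180.0, -0.0, -41.1]
force: [-1.1, -0.6, 0.1]
gripper_width: 91.3
```

Emit:
drive_tool(motion=[[[0.012,-0.0074,0],[0,0,-0.103]],[[0.012,-0.0074,0],[0,0,-0.103]],[[0.012,-0.0074,0],[0,0,-0.103]],[[0.012,-0.0074,0],[0,0,-0.103]],[[0.012,-0.0074,0],[0,0,-0.103]],[[0.012,-0.0074,0],[0,0,-0.103]],[[0.012,-0.0074,0],[0,0,-0.103]],[[0.012,-0.0074,0],[0,0,-0.103]],[[0.012,-0.0074,0],[0,0,-0.103]],[[0,0,0],[0,0,-0.103]]])

```text
time_s: 2.65
ee_pos: [476.9, 344.8, 213.5]
ee_rot: [-180.0, -0.1, -100.2]
force: [0.1, 0.2, -0.2]
gripper_width: 91.3
```

Run:
```python
from h import *
s=env.state();print(s['ee_pos'],s['ee_rot'],s['qpos'],s['time_s'])
p=env.camera_params('wrist');np.save('w1.npy',p['pose'])
cv2.imwrite('pics/w1.png',env.grab_frame('wrist')[:,:,::-1]);print(env.camera_params('wrist')['pose'][:3,3]-p['pose'][:3,3])
```

```text
[476.90163123 344.83228194 213.45887772] [-1.79956078e+02 -5.91508156e-02 -1.00210144e+02] [ 3.47913825e+01  1.95587922e+01  8.78536496e+01 -7.63785654e-02
  7.25983435e+01  1.35024353e+02] 2.65
[-0.84561916  0.23345262 -0.10362856]
```

View pics/w1.png

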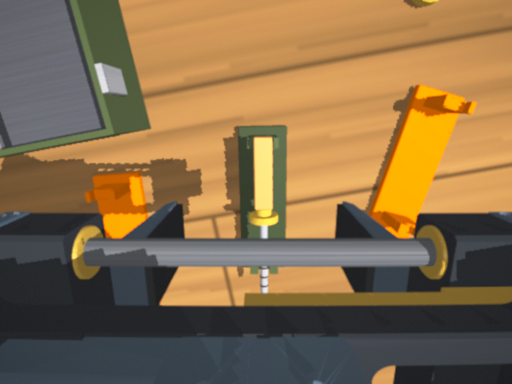

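The wrist view shows the handle's back end at (263.5,137), the collar's middle at (263,217) and the shaft running down column 264.

Run:
```python
from h import *
crop('pics/w1.png','pics/w1c.png',225,115,305,240,5)
p=env.camera_params('wrist');p['pose']=np.load('w1.npy')
a=np.radians(170.2);q=np.array([479.6,338.1,a])
def W(P): return np.array([q[0]+P[0]*np.cos(a)-P[1]*np.sin(a),q[1]+P[0]*np.sin(a)+P[1]*np.cos(a),P[2]])
for P in [(-40,0,66),(-40,10,66),(-40,-10,66),(40,10,66),(40,-10,66),(52,0,72),(140,0,55),(0,-30,12)]: print(P,proj(p,W(P))[0].round(1))
for uv,z in[((263.5,137),66),((263,216),70)]: print(atz(p,uv,z))
```

```text
(-40, 0, 66) [265.4 138.4]
(-40, 10, 66) [274.9 138.4]
(-40, -10, 66) [255.8 138.5]
(40, 10, 66) [274.5 211.1]
(40, -10, 66) [256.5 211.2]
(52, 0, 72) [265.6 223.2]
(140, 0, 55) [265.4 285.7]
(0, -30, 12) [240.6 167.4]
[520.81726462 332.97120815  66.        ]
[436.41863502 348.43383033  70.        ]
```

View pics/w1c.png

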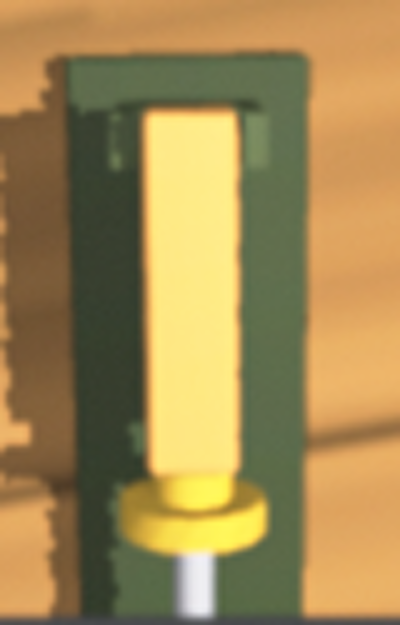

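Run:
```python
from h import *
p=env.camera_params('wrist');p['pose']=np.load('w1.npy')
A=atz(p,(263.1,136.4),66);B=atz(p,(264,209.4),66);print(A,B,np.linalg.norm(A-B),(A+B)/2,np.degrees(np.arctan2(*(B-A)[1::-1])))
```

```text
[521.50348128 333.27565266  66.        ] [442.45320135 346.18938864  66.        ] 80.09813565014177 [481.97834132 339.73252065  66.        ] 170.72205554199454
```

Emit:
drive_tool(motion=[[[0.0025,-0.0026,-0.018],[0,0,0.012]],[[0.0025,-0.0026,-0.018],[0,0,0]],[[0,0,-0.018],[0,0,0]],[[0,0,-0.018],[0,0,0]],[[0,0,-0.018],[0,0,0]],[[0,0,-0.018],[0,0,0]],[[0,0,-0.018],[0,0,0]],[[0,0,-0.018],[0,0,0]],[[0,0,-0.018],[0,0,0]],[[0,0,-0.015],[0,0,0]]])

```text
time_s: 3.53
ee_pos: [479.2, 340.9, 35.5]
ee_rot: [179.9, -0.1, -99.0]
force: [0.4, -0.1, -0.3]
gripper_width: 91.4
```

Emit:
drive_tool(motion=[[[0,0,0],[0,0,0]],[[0,0,0],[0,0,0]],[[0,0,0],[0,0,0]],[[0,0,0],[0,0,0]],[[0,0,0],[0,0,0]],[[0,0,0],[0,0,0]],[[0,0,0],[0,0,0]],[[0,0,0],[0,0,0]],[[0,0,0],[0,0,0]],[[0,0,0],[0,0,0]]], claw=0, force=40)

```text
time_s: 4.37
ee_pos: [480.1, 341.0, 37.0]
ee_rot: [-180.0, -0.0, -99.1]
force: [0.5, 0.4, 0.5]
gripper_width: 27.7
```

Emit:
drive_tool(motion=[[[0,0,0],[0,0,0]],[[0,0,0],[0,0,0]],[[0,0,0],[0,0,0]],[[0,0,0],[0,0,0]],[[0,0,0.003],[0,0,0]],[[0,0,0.01],[0,0,0]],[[0,0,0.02],[0,0,0]],[[0,0,0.03],[0,0,0]],[[0,0,0.03],[0,0,0]],[[0,0,0.03],[0,0,0]]])

```text
time_s: 5.2
ee_pos: [479.8, 340.9, 161.9]
ee_rot: [180.0, -0.0, -99.1]
force: [0.7, 0.4, -1.7]
gripper_width: 19.6
```

Emit:
drive_tool(motion=[[[-0.0025,-0.02,0.0035],[0,0,0]],[[-0.0025,-0.02,0.0035],[0,0,0]],[[-0.0025,-0.02,0.0035],[0,0,0]],[[-0.0025,-0.02,0.0035],[0,0,0]],[[-0.0025,-0.02,0.0035],[0,0,0]],[[-0.0025,-0.02,0.0035],[0,0,0]],[[-0.0025,-0.02,0.0035],[0,0,0]],[[-0.0025,-0.02,0.0035],[0,0,0]],[[-0.0025,-0.02,0.0035],[0,0,0]],[[-0.0025,-0.02,0.0035],[0,0,0]]])

```text
time_s: 6.03
ee_pos: [454.7, 140.1, 195.9]
ee_rot: [-180.0, 0.0, -99.1]
force: [-0.6, -0.2, -1.4]
gripper_width: 19.4
```

Emit:
drive_tool(motion=[[[-0.0025,-0.02,0.0035],[0,0,0]],[[-0.0025,-0.02,0.0035],[0,0,0]],[[-0.0025,-0.02,0.0035],[0,0,0]],[[-0.0025,-0.02,0.0035],[0,0,0]],[[-0.0025,-0.02,0.0035],[0,0,0]],[[-0.0025,-0.02,0.0035],[0,0,0]],[[-0.0025,-0.02,0.0035],[0,0,0]],[[-0.0025,-0.02,0.0035],[0,0,0]],[[0,-0.01,0],[0,0,0]],[[0,0,0],[0,0,0]]])

```text
time_s: 6.87
ee_pos: [435.1, -30.4, 223.7]
ee_rot: [-179.9, -0.0, -99.3]
force: [-0.1, 0.1, -1.8]
gripper_width: 19.6
```

```bash
cat > look.py <<'E'
import sys
from h import *
n=sys.argv[1]
s=env.state();print(s['ee_pos'].round(1),s['ee_rot'].round(2),s['qpos'].round(1),s['time_s'],s['gripper_width'])
for c in sys.argv[2:]:
    p=env.camera_params(c);np.save(f'{n}_{c}.npy',p['pose'])
    cv2.imwrite(f'pics/{n}_{c}.png',env.grab_frame(c)[:,:,::-1])
E
python3 look.py w2 wrist
```

```text
[435.1 -30.4 223.7] [-1.7991e+02 -2.0000e-02 -9.9280e+01] [ -5.5   5.2 105.4  -0.   69.3  93.8] 6.8667 19.594175412561686
```

View pics/w2_wrist.png

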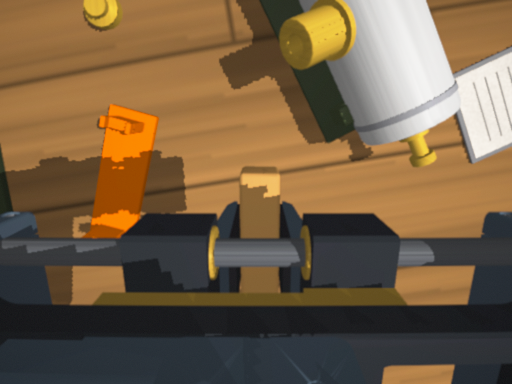

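Neck mouth is near (300,40), the valve tip near (424,157), and the handle is held straight at (260,180).

Run:
```python
from h import *
crop('pics/w2_wrist.png','pics/w2c.png',265,0,375,90,6)
crop('pics/w2_wrist.png','pics/w2d.png',340,60,512,200,4)
```

```text
(no output)
```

View pics/w2c.png

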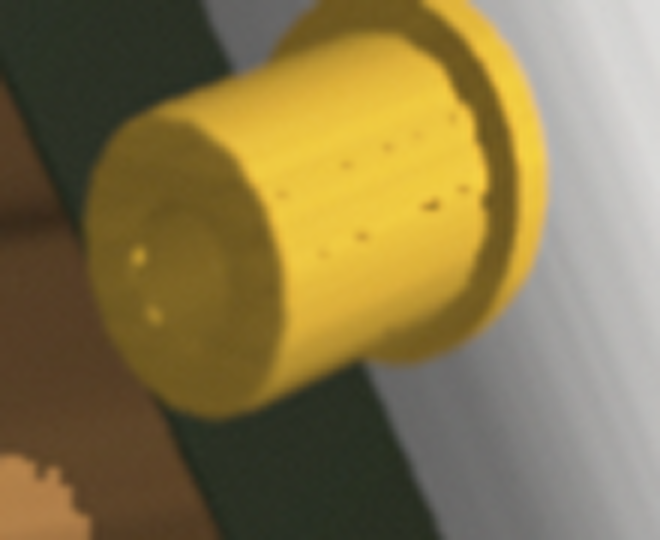

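View pics/w2d.png

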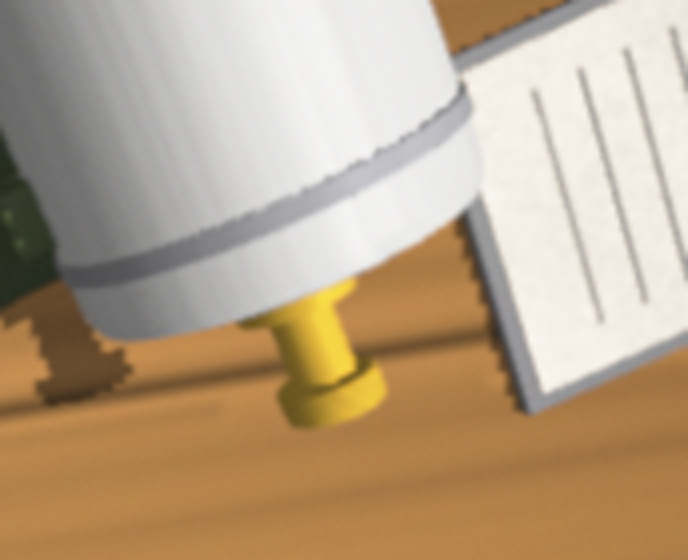

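```bash
cat > neck.py <<'E'
from h import *
from scipy.optimize import least_squares
p=env.camera_params('wrist');p['pose']=np.load('w2_wrist.npy')
X=np.array([(88,220),(100,175),(130,135),(190,115),(240,160),(275,220),(285,300),(265,390),(215,418),(150,375),(105,300)],float)
U=(X+.5)/6-.5+[265,0]
print(cv2.fitEllipse(X.astype(np.float32)))
t=np.linspace(0,2*np.pi,721)
def circ(q,r=21):
    a,e=q[3],np.radians(30); n=np.array([np.cos(a)*np.cos(e),np.sin(a)*np.cos(e),np.sin(e)])
    y=np.array([-np.sin(a),np.cos(a),0]);v=np.cross(n,y)
    return np.array(q[:3])+r*(np.outer(np.cos(t),y)+np.outer(np.sin(t),v)),n
def f(q):
    C=proj(p,circ(q)[0]); D=[]
    for u in U:
        d=np.linalg.norm(C-u,axis=1);i=d.argmin();m=C.mean(0)
        D.append(d[i]*np.sign(np.linalg.norm(u-m)-np.linalg.norm(C[i]-m)))
    return np.array(D)
from functools import partial
for zfix in(True,False):
    g=(lambda q:f([q[0],q[1],120,q[2]])) if zfix else (lambda q:f([q[0],q[1],q[3],q[2]]))
    r=least_squares(g,[554,-79,np.radians(108)]+([] if zfix else [120]));print(r.x[:2],np.degrees(r.x[2]),r.x[3:],r.fun.round(2))
for P in [(0,164,72)]:pass
# valve tip direction + top camera
v=atz(p,((330+.5)/4-.5+340,(398+.5)/4-.5+60),72);print('valve',v)
a=np.radians(r.x[2]) 
P=[atz(p,((x+.5)/4-.5+340,(y+.5)/4-.5+60),5) for x,y in((530,405),(455,60))];print('card corners',P)
E
python3 neck.py
```

```text
((190.3083953857422, 264.28009033203125), (185.2526092529297, 307.43609619140625), 164.85523986816406)
[554.42226811 -80.17283625] 104.9847619955586 [] [ 0.2  -0.46 -1.56 -0.69 -1.5  -0.82 -1.25 -0.57 -1.16 -2.42 -1.24]
[557.57673913 -82.57375574] 107.25519021656767 [104.39910025] [ 0.74  0.15 -0.63  0.74 -0.43 -0.14 -0.72  0.43  0.66 -0.97 -0.39]
valve [ 428.24852899 -208.04917563   72.        ]
card corners [array([ 399.82300673, -309.06139707,    5.        ]), array([ 512.51238339, -285.57310529,    5.        ])]
```

```bash
cat >> neck.py <<'E'
print('---')
def c6(x,y):return ((x+.5)/6-.5+265,(y+.5)/6-.5)
A=atz(p,c6(0,65),10);B=atz(p,c6(225,535),10);d=A-B;print('plate edge',np.degrees(np.arctan2(d[1],d[0]))+90)
crop('pics/w2_wrist.png','pics/w2e.png',255,60,365,150,6)
im=cv2.imread('pics/w2_wrist.png')
def W(P,a,M=(554.5,-80)):
    a=np.radians(a);P=(P[0]-82,P[1],P[2]);return np.array([M[0]+P[0]*np.cos(a)-P[1]*np.sin(a),M[1]+P[0]*np.sin(a)+P[1]*np.cos(a),P[2]])
def sil(a):  # neck silhouette lines + tank rim at valve end
    out=[]
    n=np.array([np.cos(np.pi/6),0,.5]);v=np.array([-.5,0,np.cos(np.pi/6)])
    for s in(0,30):
        C=np.array([82,0,120])-n*s
        R=[C+21*(np.cos(t_)*np.array([0,1,0])+np.sin(t_)*v) for t_ in t]
        out.append(np.array([W(P,a) for P in R]))
    for y in(120,-120): out.append(np.array([W((50*np.cos(t_),y,72+50*np.sin(t_)),a) for t_ in t]))
    return out
big=cv2.resize(im[0:170,250:480],None,fx=3.4,fy=3.4,interpolation=cv2.INTER_CUBIC)
for a,col in((105,(0,0,255)),(108,(255,0,0))):
    for L in sil(a):
        uv=((proj(p,L)-[250,0]+.5)*3.4-.5).astype(int);cv2.polylines(big,[uv.reshape(-1,1,2)],True,col,1)
cv2.imwrite('pics/ov.png',big)
E
python3 neck.py|sed -n '/---/,$p'
```

```text
---
plate edge 108.71600916940511
```

View pics/ov.png

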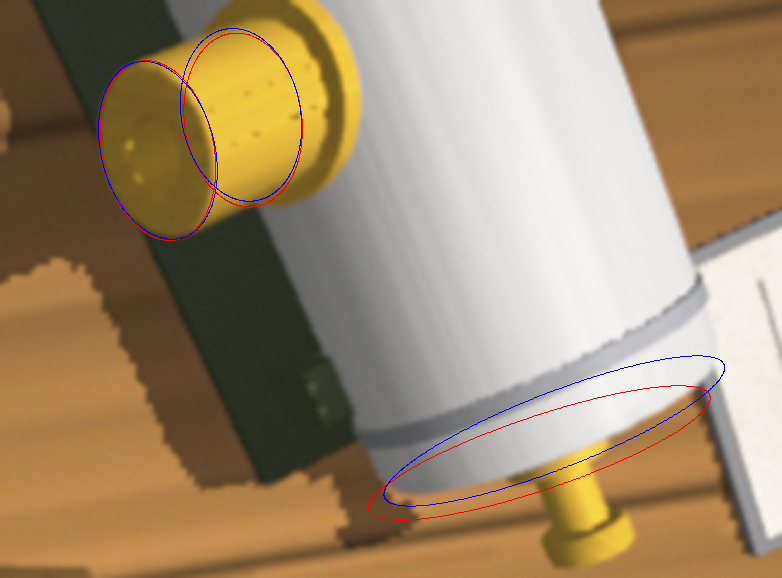

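Emit:
drive_tool(motion=[[[0.0037,0.0076,0.0021],[0,0,0.1208]],[[0.0037,0.0076,0.0021],[0,0,0.1208]],[[0.0037,0.0076,0.0021],[0,0,0.1208]],[[0.0037,0.0076,0.0021],[0,0,0.1208]],[[0.0037,0.0076,0.0021],[0,0,0.1208]],[[0.0037,0.0076,0.0021],[0,0,0.1208]],[[0.0037,0.0076,0.0021],[0,0,0.1208]],[[0.0037,0.0076,0.0021],[0,0,0.1208]],[[0.0037,0.0076,0.0021],[0,0,0.1208]],[[0.0037,0.0076,0.0021],[0,0,0.1208]]])

```text
time_s: 7.75
ee_pos: [472.0, 48.8, 243.8]
ee_rot: [-180.0, 0.1, -29.5]
force: [-0.7, -0.1, -1.1]
gripper_width: 19.7
```

Emit:
drive_tool(motion=[[[0.0037,0.0076,0.0021],[0,0,0.1208]],[[0.0037,0.0076,0.0021],[0,0,0.1208]],[[0.0037,0.0076,0.0021],[0,0,0.1208]],[[0.0037,0.0076,0.0021],[0,0,0.1208]],[[0.0037,0.0076,0.0021],[0,0,0.1208]],[[0.0037,0.0076,0.0021],[0,0,0.1208]],[[0.0037,0.0076,0.0021],[0,0,0.1208]],[[0,0,0],[0,0,0]],[[0,0,0],[0,0,0]],[[0,0,0],[0,0,0]]])

```text
time_s: 8.58
ee_pos: [497.5, 100.6, 258.3]
ee_rot: [-180.0, 0.1, 18.4]
force: [-0.3, 0.8, -0.6]
gripper_width: 19.7
```

Emit:
drive_tool(motion=[[[0,0,0],[0.0828,0.0277,0]],[[0,0,0],[0.0828,0.0277,0]],[[0,0,0],[0.0828,0.0277,0]],[[0,0,0],[0.0828,0.0277,0]],[[0,0,0],[0.0828,0.0277,0]],[[0,0,0],[0.0828,0.0277,0]],[[0,0,0],[0,0,0]],[[0,0,0],[0,0,0]],[[0,0,0],[0,0,0]],[[0,0,0],[0,0,0]]])

```text
time_s: 9.42
ee_pos: [497.7, 100.9, 259.3]
ee_rot: [-150.1, -0.1, 18.6]
force: [-0.7, 0.7, -0.9]
gripper_width: 19.5
```

```bash
python3 look.py w3 scene top wrist
python3 - <<'E'
from h import *
from scipy.spatial.transform import Rotation as R
s=env.state();m=R.from_euler('xyz',s['ee_rot'],degrees=True).as_matrix();print(m)
n=np.array([-.2748,.8213,.5]);print('err rotvec-ish y vs -n',np.cross(m[:,1],-n), m[:,1])
crop('pics/w3_scene.png','pics/w3s.png',130,110,290,240,5)
crop('pics/w3_top.png','pics/w3t.png',230,120,350,220,6)
E
```

```text
[497.7 100.9 259.3] [-1.5008e+02 -7.0000e-02  1.8580e+01] [ -7.2  16.4  92.4  26.8  85.8 -31.3] 9.4167 19.549590261938757
[[ 0.94772472  0.27716938 -0.15809804]
 [ 0.31908573 -0.82093307  0.47355379]
 [ 0.0014667  -0.49924546 -0.86645936]]
err rotvec-ish y vs -n [ 0.00043624  0.00139204 -0.0020468 ] [ 0.27716938 -0.82093307 -0.49924546]
```

View pics/w3s.png

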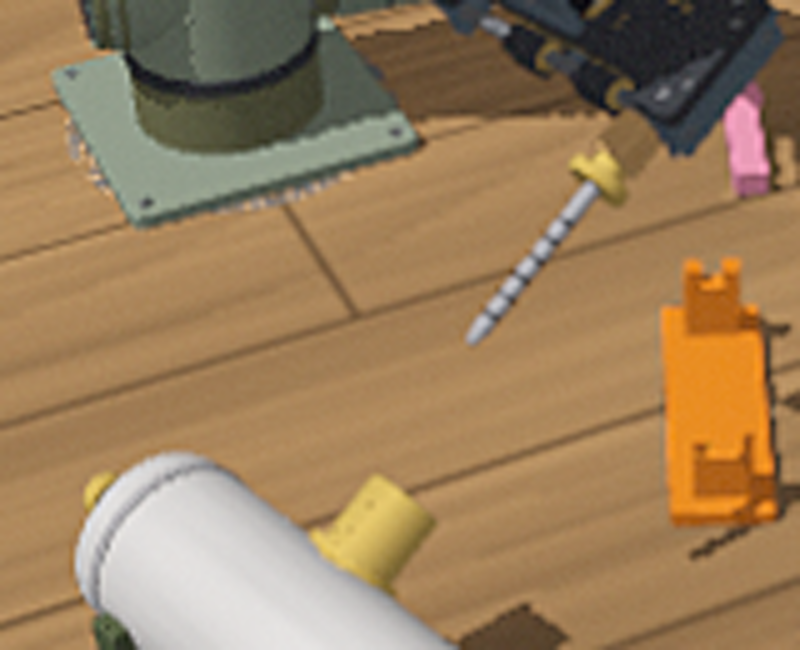

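View pics/w3t.png

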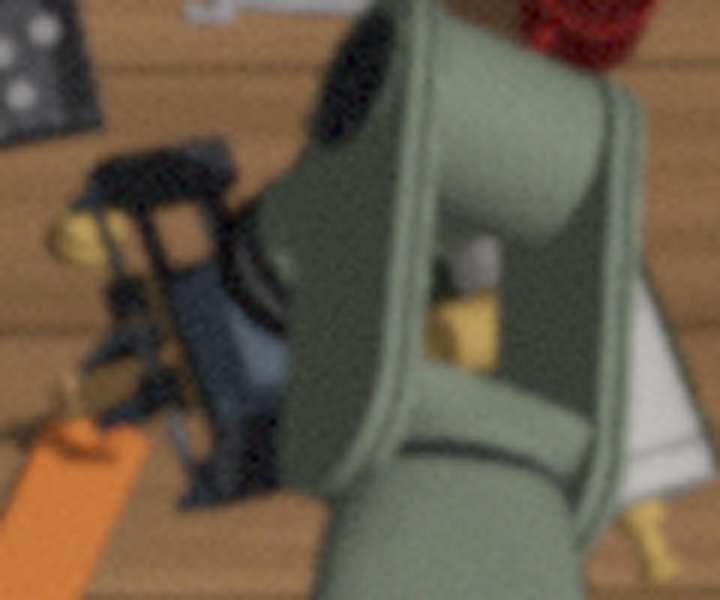

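View pics/w3_wrist.png

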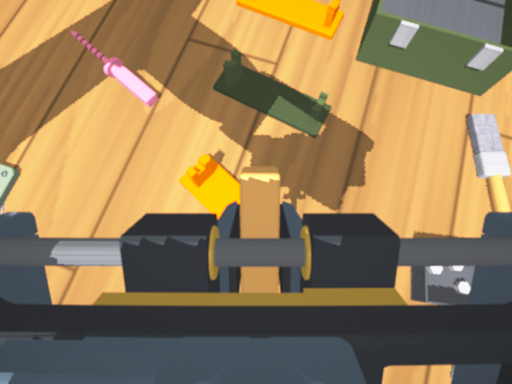

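Run:
```python
from h import *
from scipy.spatial.transform import Rotation as R
s=env.state();m=R.from_euler('xyz',s['ee_rot'],degrees=True).as_matrix();tp=s['ee_pos']
S=env.camera_params('scene')
G=tp-18*m[:,2]; pt=lambda d:G+d*m[:,1]
im=cv2.imread('pics/w3_scene.png')[110:240,130:290];big=cv2.resize(im,None,fx=5,fy=5,interpolation=cv2.INTER_CUBIC)
f=lambda P:((proj(S,P)-[130,110]+.5)*5-.5).astype(int)
for d in(53.8,153.8): cv2.circle(big,tuple(int(v) for v in f(pt(d))[0]),3,(0,0,255),-1)
cv2.line(big,*[tuple(int(v) for v in f(pt(d))[0]) for d in(53.8,153.8)],(0,0,255),1)
n=np.array([-.2748,.8213,.5]);M=np.array([554.5,-80,120]);y=np.array([-np.sin(np.radians(108.5)),np.cos(np.radians(108.5)),0]);v=np.cross(n,y)
t=np.linspace(0,6.283,100)
for s_ in(0,-30):cv2.polylines(big,[f(M+n*s_+21*(np.outer(np.cos(t),y)+np.outer(np.sin(t),v))).reshape(-1,1,2)],True,(255,0,0),1)
cv2.imwrite('pics/ov2.png',big)
print('tip',pt(153.8),'tip in neck frame', (pt(153.8)-M)@np.c_[v,y,n])
print('target tcp delta to 40mm off', M+193.8*n+18*m[:,2]-tp)
```

```text
tip [543.20951901 -33.82289229 198.08085125] tip in neck frame [43.93551456 -3.94518109 80.06830836]
target tcp delta to 40mm off [  0.66289158 -13.26867406 -57.96480272]
```

View pics/ov2.png

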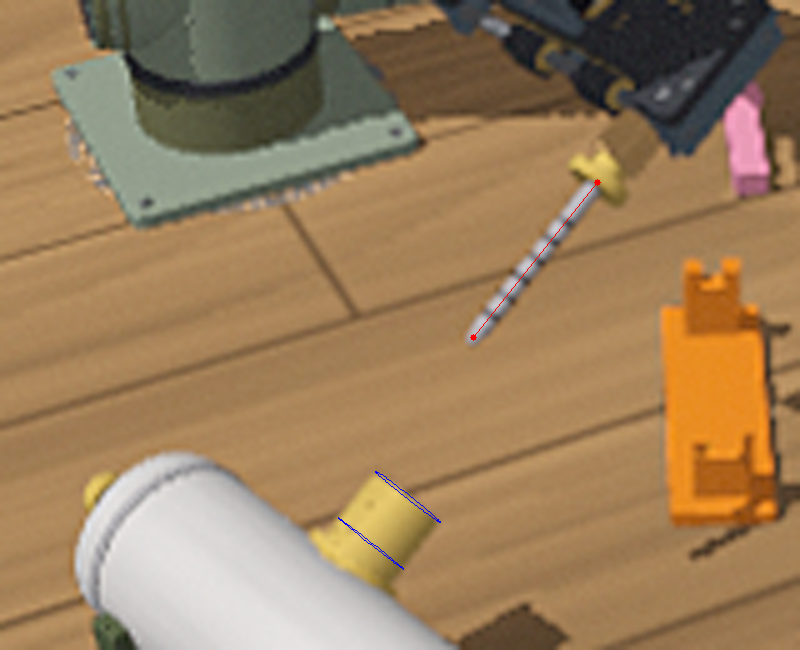

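Emit:
drive_tool(motion=[[[0,-0.0017,-0.007],[0,0,0]],[[0,-0.0017,-0.007],[0,0,0]],[[0,-0.0017,-0.007],[0,0,0]],[[0,-0.0017,-0.007],[0,0,0]],[[0.0007,-0.0017,-0.007],[0,0,0]],[[0,-0.0017,-0.007],[0,0,0]],[[0,-0.0017,-0.007],[0,0,0]],[[0,-0.0014,-0.007],[0,0,0]],[[0,0,-0.002],[0,0,0]],[[0,0,0],[0,0,0]]])

```text
time_s: 10.4
ee_pos: [498.4, 86.8, 199.9]
ee_rot: [-149.9, 0.1, 18.5]
force: [0.9, 0.0, -0.9]
gripper_width: 20.0
```

```bash
cat > ins.py <<'E'
import sys
from h import *
from scipy.spatial.transform import Rotation as R
tag=sys.argv[1]
s=env.state();m=R.from_euler('xyz',s['ee_rot'],degrees=True).as_matrix();tp=s['ee_pos']
S=env.camera_params('scene');G=tp-18*m[:,2]; pt=lambda d:G+d*m[:,1]
raw=env.grab_frame('scene')[:,:,::-1].copy();cv2.imwrite(f'pics/{tag}_raw.png',raw)
x0,y0=180,140
big=cv2.resize(raw[y0:y0+90,x0:x0+100],None,fx=8,fy=8,interpolation=cv2.INTER_CUBIC)[:600]; 
f=lambda P:((proj(S,P)-[x0,y0]+.5)*8-.5).astype(int)
cv2.line(big,*[tuple(int(v) for v in f(pt(d))[0]) for d in(53.8,153.8)],(0,0,255),1)
n=np.array([-.2748,.8213,.5]);M=np.array([554.5,-80,120]);y=np.array([-np.sin(np.radians(108.5)),np.cos(np.radians(108.5)),0]);v=np.cross(n,y)
t=np.linspace(0,6.283,100)
for s_ in(0,-30):cv2.polylines(big,[f(M+n*s_+21*(np.outer(np.cos(t),y)+np.outer(np.sin(t),v))).reshape(-1,1,2)],True,(255,0,0),1)
cv2.imwrite(f'pics/{tag}.png',big)
N=np.c_[v,y,n]
print('tip(v,y,n)',(pt(153.8)-M)@N,'collar',(pt(53.8)-M)@N,'force',s['force']@N,'v',v,'y',y)
E
python3 ins.py i1
```

```text
tip(v,y,n) [-0.93781255  0.31828286 38.60846118] collar [ -0.83591902   0.30030388 138.61084418] force [-0.66616627 -0.88319162 -0.71573297] v [ 0.15865233 -0.47416183  0.86605354] y [-0.94832366 -0.31730466  0.        ]
```

View pics/i1.png

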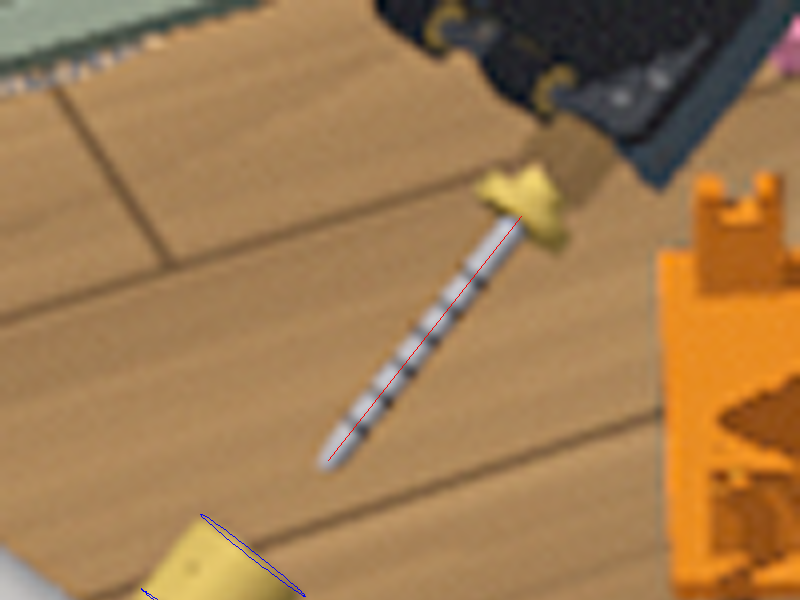

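Emit:
drive_tool(motion=[[[0.0012,-0.0037,-0.0012],[0,0,0]],[[0.0011,-0.0033,-0.002],[0,0,0]],[[0.0011,-0.0033,-0.002],[0,0,0]],[[0.0011,-0.0033,-0.002],[0,0,0]],[[0.0011,-0.0033,-0.002],[0,0,0]],[[0.0011,-0.0033,-0.002],[0,0,0]],[[0.0011,-0.0033,-0.002],[0,0,0]],[[0.0011,-0.0033,-0.002],[0,0,0]],[[0.0006,-0.0016,-0.001],[0,0,0]],[[0,0,0],[0,0,0]]])

```text
time_s: 11.28
ee_pos: [508.3, 58.1, 184.1]
ee_rot: [-150.0, -0.0, 18.5]
force: [0.1, -1.1, -1.1]
gripper_width: 20.1
```

```bash
sed -i 's/x0,y0=180,140/x0,y0=165,155/' ins.py; python3 ins.py i2
```

```text
tip(v,y,n) [0.65267978 0.02179628 4.38813762] collar [6.93125803e-01 2.75178514e-02 1.04390566e+02] force [-0.44004858  0.28208544 -1.51364227] v [ 0.15865233 -0.47416183  0.86605354] y [-0.94832366 -0.31730466  0.        ]
```

View pics/i2.png

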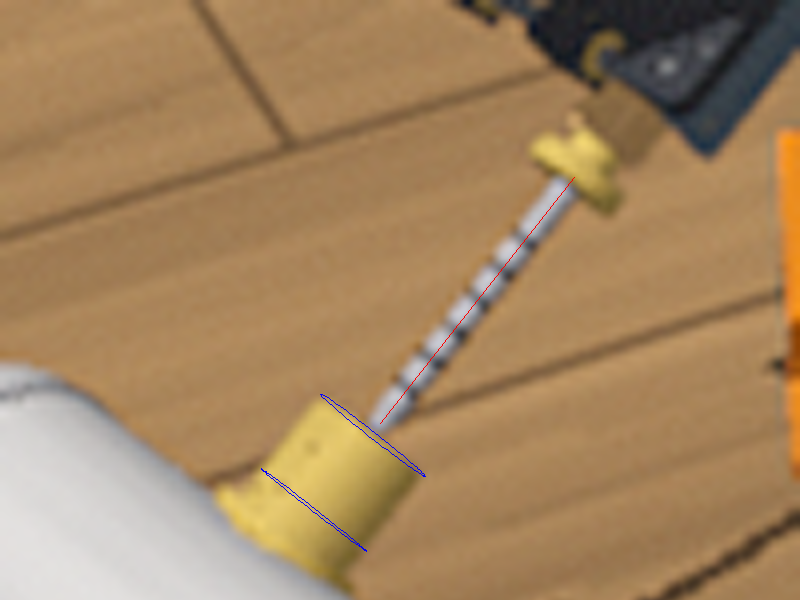

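The tip is at about (380,427) in the crop, centred on the mouth at about (371,436). I'll go in gently from here.

Emit:
drive_tool(motion=[[[0.0007,-0.002,-0.0012],[0,0,0]],[[0.0007,-0.002,-0.0012],[0,0,0]],[[0.0007,-0.002,-0.0012],[0,0,0]],[[0.0007,-0.002,-0.0012],[0,0,0]],[[0.0007,-0.002,-0.0012],[0,0,0]],[[0.0007,-0.002,-0.0012],[0,0,0]],[[0.0007,-0.002,-0.0012],[0,0,0]],[[0.0007,-0.002,-0.0012],[0,0,0]],[[0,0,0],[0,0,0]],[[0,0,0],[0,0,0]]])

```text
time_s: 12.17
ee_pos: [513.8, 42.4, 174.8]
ee_rot: [-150.0, -0.0, 18.5]
force: [0.6, -0.6, -1.4]
gripper_width: 19.6
```

```bash
python3 ins.py i3
```

```text
tip(v,y,n) [  0.88044004  -0.28739091 -14.68168459] collar [ 0.92718719 -0.2400313  85.3207296 ] force [-0.81583504 -0.42592265 -1.31732967] v [ 0.15865233 -0.47416183  0.86605354] y [-0.94832366 -0.31730466  0.        ]
```

View pics/i3.png

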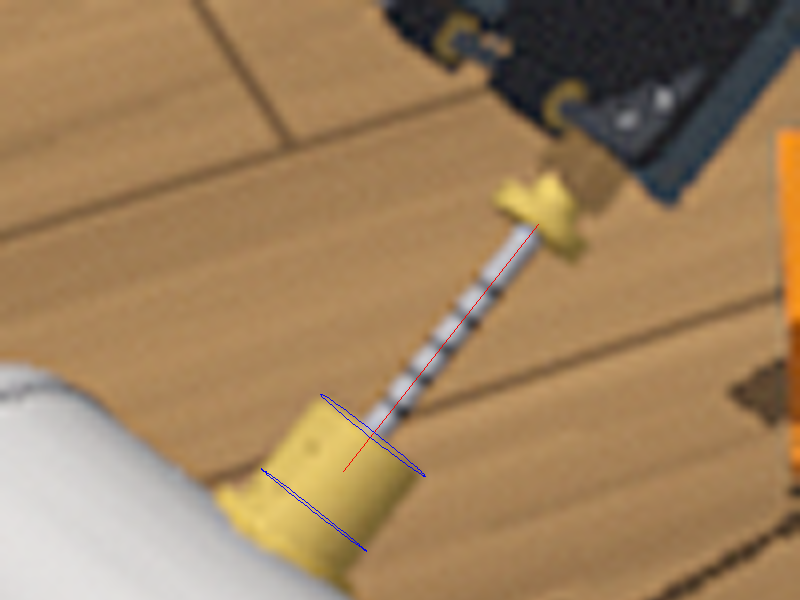

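It's in the bore with no contact force, so I'll continue.

Emit:
drive_tool(motion=[[[0.0014,-0.0041,-0.0025],[0,0,0]],[[0.0014,-0.0041,-0.0025],[0,0,0]],[[0.0014,-0.0041,-0.0025],[0,0,0]],[[0.0014,-0.0041,-0.0025],[0,0,0]],[[0.0014,-0.0041,-0.0025],[0,0,0]],[[0.0014,-0.0041,-0.0026],[0,0,0]],[[0.0014,-0.0041,-0.0026],[0,0,0]],[[0.0014,-0.0041,-0.0026],[0,0,0]],[[0.0007,-0.0021,-0.0013],[0,0,0]],[[0,0,0],[0,0,0]]])

```text
time_s: 13.05
ee_pos: [525.8, 7.1, 152.8]
ee_rot: [-150.0, 0.0, 18.5]
force: [-0.4, -0.4, -1.3]
gripper_width: 19.6
```

```bash
python3 ins.py i4
```

```text
tip(v,y,n) [  0.50511411  -0.36374466 -57.97079068] collar [ 0.55113432 -0.37060412 42.03163498] force [-1.02933711  0.49451609 -0.8529577 ] v [ 0.15865233 -0.47416183  0.86605354] y [-0.94832366 -0.31730466  0.        ]
```

Emit:
drive_tool(motion=[[[0.0011,-0.0033,-0.002],[0,0,0]],[[0.0011,-0.0033,-0.002],[0,0,0]],[[0.0011,-0.0033,-0.002],[0,0,0]],[[0.0011,-0.0033,-0.002],[0,0,0]],[[0.0011,-0.0033,-0.002],[0,0,0]],[[0.0011,-0.0033,-0.002],[0,0,0]],[[0.0011,-0.0033,-0.002],[0,0,0]],[[0.0011,-0.0033,-0.002],[0,0,0]],[[0,0,0],[0,0,0]],[[0,0,0],[0,0,0]]])

```text
time_s: 13.93
ee_pos: [534.5, -19.0, 137.1]
ee_rot: [-150.0, -0.0, 18.5]
force: [-0.2, 0.4, -1.1]
gripper_width: 19.8
```

```bash
python3 ins.py i5
```

```text
tip(v,y,n) [  0.60488607  -0.41334918 -89.61345553] collar [ 0.66909972 -0.38348507 10.38895578] force [-1.14297987  0.04661382 -0.18859075] v [ 0.15865233 -0.47416183  0.86605354] y [-0.94832366 -0.31730466  0.        ]
```

View pics/i5.png

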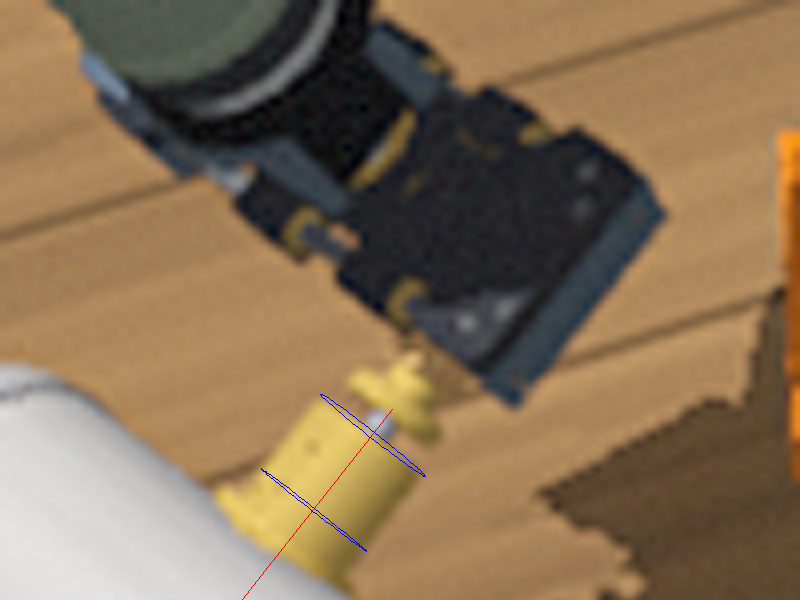

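Emit:
drive_tool(motion=[[[0.0003,-0.0008,-0.0005],[0,0,0]],[[0.0003,-0.0008,-0.0005],[0,0,0]],[[0.0003,-0.0008,-0.0005],[0,0,0]],[[0.0002,-0.0008,-0.0005],[0,0,0]],[[0.0003,-0.0008,-0.0005],[0,0,0]],[[0.0003,-0.0008,-0.0005],[0,0,0]],[[0.0002,-0.0008,-0.0005],[0,0,0]],[[0.0003,-0.0008,-0.0005],[0,0,0]],[[0,0,0],[0,0,0]],[[0,0,0],[0,0,0]]])

```text
time_s: 14.82
ee_pos: [536.6, -25.1, 133.3]
ee_rot: [-150.0, -0.0, 18.5]
force: [-0.8, 0.6, -1.6]
gripper_width: 20.1
```

```bash
python3 ins.py i6
```

```text
tip(v,y,n) [  0.5601742   -0.54362316 -97.21138468] collar [ 0.61189302 -0.4790517   2.79101738] force [-1.7611864   0.53717921 -0.0780166 ] v [ 0.15865233 -0.47416183  0.86605354] y [-0.94832366 -0.31730466  0.        ]
```

Slower now, 0.5 mm per row.

Emit:
drive_tool(motion=[[[0.00015,-0.0004,-0.00025],[0,0,0]],[[0.00015,-0.0004,-0.00025],[0,0,0]],[[0.00015,-0.0004,-0.00025],[0,0,0]],[[0.00015,-0.0004,-0.00025],[0,0,0]],[[0.00015,-0.0004,-0.00025],[0,0,0]],[[0.00015,-0.0004,-0.00025],[0,0,0]],[[0,0,0],[0,0,0]],[[0,0,0],[0,0,0]],[[0,0,0],[0,0,0]],[[0,0,0],[0,0,0]]])

```text
time_s: 15.7
ee_pos: [536.6, -25.2, 133.5]
ee_rot: [-149.7, -0.0, 18.6]
force: [-3.8, 8.5, 6.4]
gripper_width: 19.5
```

```bash
python3 ins.py i7
```

```text
tip(v,y,n) [-6.83016124e-02 -6.14970677e-01 -9.72413725e+01] collar [ 0.52855947 -0.48662307  2.75920006] force [ 0.86191659  0.91963473 11.21012229] v [ 0.15865233 -0.47416183  0.86605354] y [-0.94832366 -0.31730466  0.        ]
```

View pics/i7.png

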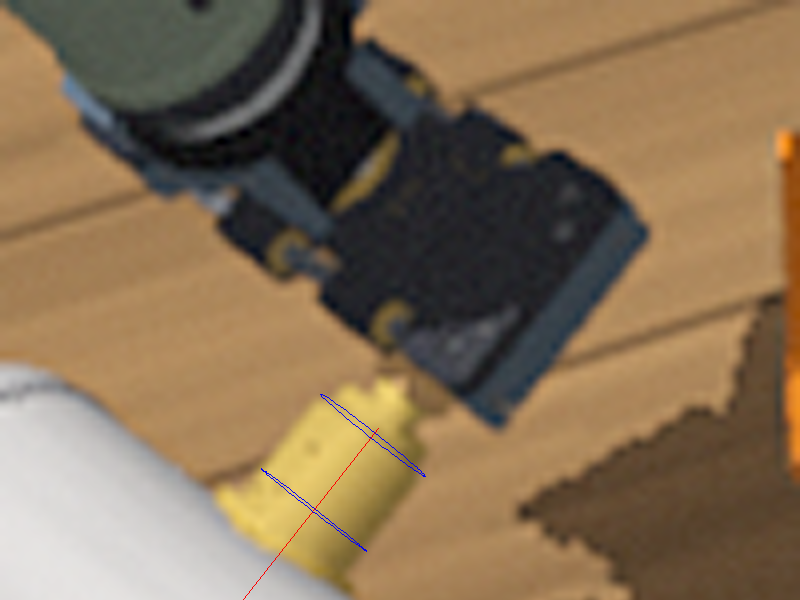

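Collar is seated: 11 N purely axial, and flush in the image. Drawing out.

Emit:
drive_tool(motion=[[[0,0,0],[0,0,0]],[[-0.0008,0.0025,0.0015],[0,0,0]],[[-0.0016,0.0049,0.003],[0,0,0]],[[-0.0022,0.0066,0.004],[0,0,0]],[[-0.0022,0.0066,0.004],[0,0,0]],[[-0.0022,0.0066,0.004],[0,0,0]],[[-0.0022,0.0066,0.004],[0,0,0]],[[-0.0022,0.0066,0.004],[0,0,0]],[[-0.0022,0.0066,0.004],[0,0,0]],[[-0.0022,0.0066,0.004],[0,0,0]]])

```text
time_s: 16.58
ee_pos: [519.5, 26.7, 164.8]
ee_rot: [-150.0, -0.0, 18.5]
force: [-0.0, 0.1, -1.9]
gripper_width: 19.7
```

Emit:
drive_tool(motion=[[[-0.0022,0.0066,0.004],[0,0,0]],[[-0.0022,0.0066,0.004],[0,0,0]],[[-0.0022,0.0066,0.004],[0,0,0]],[[-0.0022,0.0066,0.004],[0,0,0]],[[-0.0022,0.0066,0.004],[0,0,0]],[[-0.0022,0.0066,0.004],[0,0,0]],[[-0.0022,0.0066,0.004],[0,0,0]],[[-0.0022,0.0066,0.004],[0,0,0]],[[0,0,0],[0,0,0]],[[0,0,0],[0,0,0]]])

```text
time_s: 17.42
ee_pos: [502.1, 79.0, 196.5]
ee_rot: [-150.0, -0.1, 18.6]
force: [1.1, 0.0, -0.8]
gripper_width: 19.7
```

```bash
python3 ins.py i8
```

```text
tip(v,y,n) [ 0.57883226 -1.01685849 29.47086803] collar [  0.54491501  -0.85969091 129.47317477] force [-0.53288228 -1.04108879 -0.70495327] v [ 0.15865233 -0.47416183  0.86605354] y [-0.94832366 -0.31730466  0.        ]
```

View pics/i8.png

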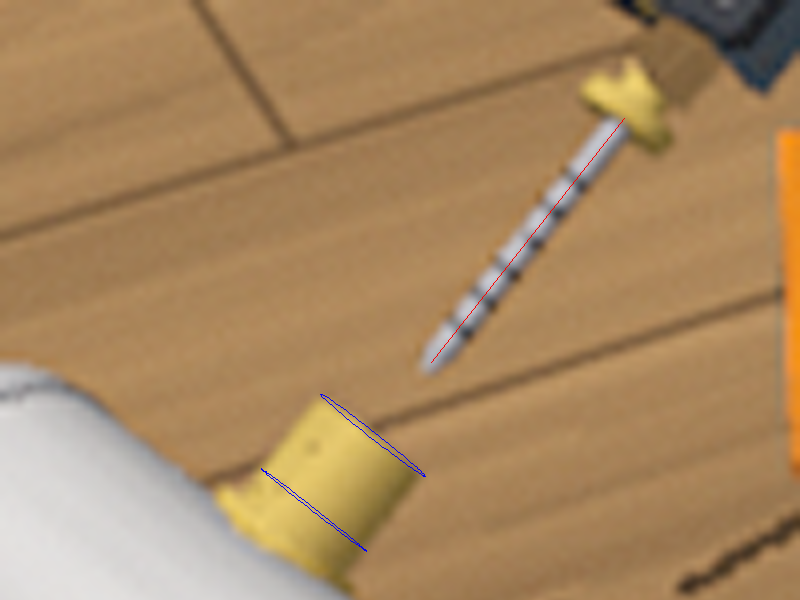

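Clear of the neck with the rod still straight in the grip. Now raise, level and carry it to the card.

Emit:
drive_tool(motion=[[[0,0.002,0.006],[0,0,0]],[[0,0.002,0.006],[0,0,0]],[[0,0,0.006],[-0.0828,-0.0277,0]],[[0,0,0.006],[-0.0828,-0.0277,0]],[[0,0,0.006],[-0.0828,-0.0277,0]],[[0,0,0.006],[-0.0828,-0.0277,0]],[[0,0,0.006],[-0.0828,-0.0277,0]],[[0,0,0.006],[-0.0828,-0.0277,0]],[[0,0,0.005],[0,0,0]],[[0,0,0.003],[0,0,0]]])

```text
time_s: 18.3
ee_pos: [502.0, 84.0, 253.5]
ee_rot: [-179.9, -0.1, 18.7]
force: [1.1, 0.4, -1.2]
gripper_width: 19.7
```

Emit:
drive_tool(motion=[[[-0.002,-0.007,0],[0,0,0]],[[-0.0042,-0.0145,0],[0,0,0]],[[-0.0042,-0.0145,0],[0,0,0]],[[-0.0042,-0.0145,0],[0,0,0]],[[-0.0042,-0.0145,0],[0,0,0]],[[-0.0042,-0.0145,0],[0,0,0]],[[-0.0042,-0.0145,0],[0,0,0]],[[-0.0042,-0.0145,0],[0,0,0]],[[-0.0042,-0.0145,0],[0,0,0]],[[-0.0042,-0.0145,0],[0,0,0]]])

```text
time_s: 19.13
ee_pos: [461.5, -56.9, 251.6]
ee_rot: [-179.9, 0.1, 18.4]
force: [-0.3, -0.7, -1.9]
gripper_width: 19.9
```

Emit:
drive_tool(motion=[[[-0.0042,-0.0145,0],[0,0,0]],[[-0.0042,-0.0145,0],[0,0,0]],[[-0.0042,-0.0145,0],[0,0,0]],[[-0.0042,-0.0145,0],[0,0,0]],[[-0.0042,-0.0145,0],[0,0,0]],[[-0.0042,-0.0145,0],[0,0,0]],[[-0.0042,-0.0145,0],[0,0,0]],[[-0.0042,-0.0145,0],[0,0,0]],[[-0.004,-0.014,0],[0,0,0]],[[-0.004,-0.013,0],[0,0,0]]])

```text
time_s: 19.97
ee_pos: [419.5, -199.8, 251.7]
ee_rot: [-179.9, 0.0, 18.4]
force: [0.5, -0.2, -1.8]
gripper_width: 20.0
```

Emit:
drive_tool(motion=[[[0,0,0],[0,0,0]],[[0,0,0],[0,0,0]],[[0,0,0],[0,0,0]],[[0,0,0],[0,0,0]],[[0,0,0],[0,0,0]],[[0,0,0],[0,0,0]],[[0,0,0],[0,0,0]],[[0,0,0],[0,0,0]],[[0,0,0],[0,0,0]],[[0,0,0],[0,0,0]]])

```text
time_s: 20.8
ee_pos: [420.8, -197.6, 252.3]
ee_rot: [180.0, -0.0, 18.6]
force: [0.3, 0.4, -1.7]
gripper_width: 19.7
```

```bash
python3 look.py f scene top wrist
python3 - <<'E'
from h import *
from scipy.spatial.transform import Rotation as R
s=env.state();m=R.from_euler('xyz',s['ee_rot'],degrees=True).as_matrix();t=s['ee_pos']-18*m[:,2]+153.8*m[:,1];print('tip',t,'hd to card',np.linalg.norm(t[:2]-[469,-350]),abs(s['qvel']).max())
im=cv2.imread('pics/f_scene.png')
for P,c in((t,(0,0,255)),((469,-350,5),(255,0,0))):
    cv2.circle(im,tuple(int(round(v)) for v in proj(env.camera_params('scene'),P)[0]),2,c,-1)
cv2.imwrite('pics/fs.png',cv2.resize(im[100:320,40:300],None,fx=2.7,fy=2.7))
E
```

```text
[ 420.8 -197.6  252.3] [ 1.800e+02 -1.000e-02  1.856e+01] [-26.6   6.9  99.2   0.   73.9 -45.1] 20.8 19.725835629419606
tip [ 469.66686271 -343.5019073   270.29381139] hd to card 6.5322212637262576 0.17296787724185392
```

View pics/fs.png

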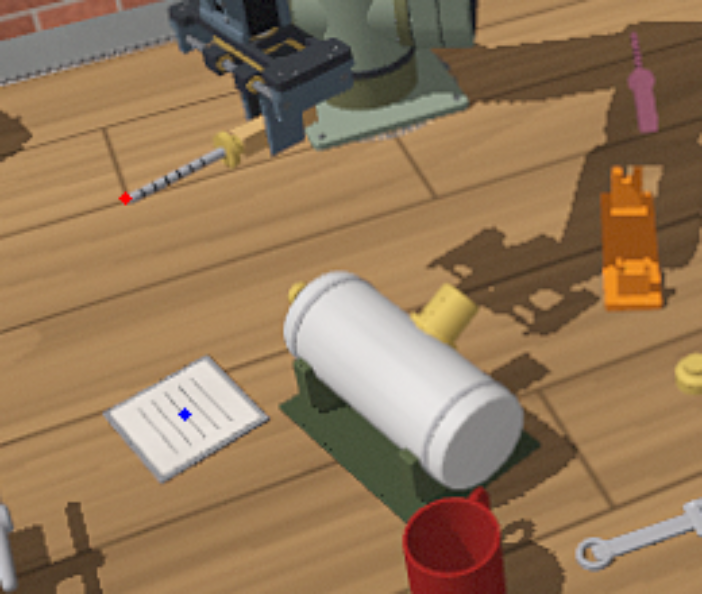

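View pics/f_top.png

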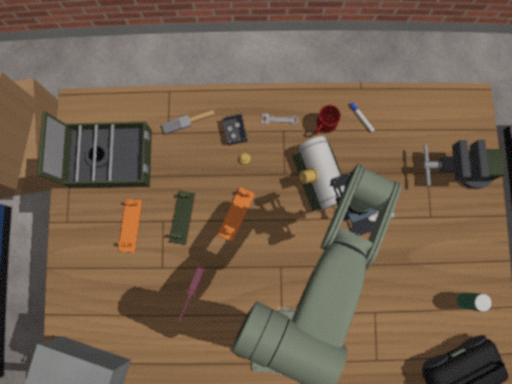

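Predicted and observed tip coincide at (125,199) in the crop. It is 6.5 mm off the card centre, level and still. The mug, tin, cap and spanner are all in place, so I'm handing in.

```bash
python3 -c "
from workcell import env
print(env.job_done()); s=env.state(); print(s['time_s'],s['ee_pos'],s['gripper_width'])"
```

```text
the job is handed in; nothing more can be done
None
the job is handed in; nothing more can be done
```

The job is handed in. I took the dip rod from its rest, slid it down the filler neck to the collar stop, drew it right out, and finished holding it level over the card.

- **Collar stop:** the tool read about 11 N, almost purely along the neck. The forward motion stopped and the collar looked flush in the scene image. It was held there for about 0.3 s.
- **Drawn out:** the tip ended about 29 mm outside the mouth, and the rod was still straight in the fingers.
- **Final pose (about 21 s in):** the rod is level and still. Its tip is about 270 mm above the bench and about 6.5 mm from the card's centre seen from above. The gripper is holding the 20 mm handle (19.7 mm opening), clear of tank, rest and card.
- **Other objects:** the mug, tin, cap and spanner look unmoved in the last top picture.

**Disagreements:**
- The scene and top cameras put the card centre about 6 mm apart in x, so I used the mean; the limit is 50 mm.
- At the stop, my estimate of the collar position read +2.8 mm rather than 0. That is within the 4 mm limit and within calibration error, and the force and image both agreed that it was seated.
- After handing in I could read no further state, so the final second itself is not confirmed.

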